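# Find the rattling sample case and hold it out

### The arm

A 6-joint arm with a two-finger parallel gripper is mounted at the origin on the work surface. World frame = base frame: x ahead of the robot, y to its left, z up, the work surface at z = 0. Lengths are in m, angles in degrees, forces in N, time in s.
With the tool pointing down it reaches from about 0.375 to 0.9 m from the base axis. Payload 3.1 kg.
Tool frame: the origin (TCP) lies at the very end of the fingers, on their centre line; the grasp point (between the pads) lies 19 mm behind it (bot.hold_point_z is the z of the grasp point in the tool frame, in m); z points along the fingers, y is the line along which they close (so a half turn about z gives the same grasp; the last joint's range is limited). The gripper opens to 87 mm and grips with 3 to 60 N. Pads are 19 mm wide; open, the fingers measure 117 mm over their backs; the gripper's body (75 mm by 190 mm) begins 51 mm behind the grasp point.
Start: joints at [-86.431, 30.224, 82.088, -0, 67.689, -10.227], TCP at [0.149, -0.607, 0.223] pointing down, gripper open.
Joint ranges: [-176.69, 176.69], [-43.24, 126.21], [12.49, 139.97], [-82, 262], [0, 151.66], [-163.58, 163.58]. Speed limits (degrees/s): [159.86, 159.86, 180, 180, 180, 180].

### API

Orientations are given as a 3x3 rotation matrix whose columns are the frame's x, y, z axes.
In Python, from rig import bot, capture, camera_model gives the robot as it stands.
- The arm moves only by the tool apply_moves, never from a script. Its argument "plan" is text: rows parted by semicolons, each of 6 numbers parted by spaces: the shift along the tool's x, y, z in units of 0.05 m (1.0 is 0.05 m), then the turn, a rotation vector about the tool's x, y, z in units of 360 degrees (1.0 is 360 degrees). In form: dx dy dz ax ay az; .... A call has 1 to 10 rows; each row shifts and turns the commanded pose from where the row before left it, along the tool's axes as they then stand; what a row does not reach is not made up. A row lasts 1/12 s, in which the tool goes at most 41.7 mm and 7.16 degrees, less where a joint would pass 70% of its speed; a pose out of reach is approached as far as the arm can. A call with a number of a shift or a turn outside -1 to 1 is refused whole. A call with a gripper value outside its range is refused whole. "gripper" is the gripper command: -1 is shut, 1 is fully open, values between are in proportion, set as the call begins (left out, the last holds). The fingers move at their own pace and stop on an object; the grip force is fixed at half the most. Time passes only in rows, so rows that do not move let the fingers close. It gives the time, the measured TCP pose, the force, the opening and the grip force at its end, in the units of the state.
- bot.read_state(): the state, without advancing time (a new reading comes with each control period).
- capture(name): name is "scene" or "top"; returns the picture (480x640x3 uint8, red, green, blue); there is no depth.
- camera_model(name): a dict with "vertical_fov" (degrees; the focal length in pixels is half the picture's height over the tangent of half this angle, whatever the lens; pixels are square), "cx", "cy" (the principal point, pixels), "dist" ([k1, k2, p1, p2, k3] as OpenCV has them; the pictures are not rectified), "position" and "rotation" of the camera in the world. Camera axes: x right, y down, z forward; pixel columns grow to the right and rows downward; lengths in m; the calibration is good to about 2 mm. A picture is of the moment at which its call begins. camera_model takes no time and is no camera call.
- bot.hand_in(): hands the job in; it is judged then, once.
The state is a dict: "time_s": time; "joint_positions": joint angles; "qvel": joint speeds; "tau": joint torques, N m; "position": TCP position; "tcp_rot": TCP orientation; "force": force on the tool from outside, world axes, zero at the start; "moment": the same for the moment, N m; "opening": opening from 0.0 (shut) to 1.0 (fully open); "grasp_force": force on a finger pad.
Only numpy, scipy, OpenCV 4.12 (cv2) and the standard library are available. Lean on these libraries where they do the work, as an engineer would, in place of code of your own. Each camera call takes 0.05 s, during which the arm holds its last target. There are 200 camera calls.

### The job

A steel grinding ball has been left in one of the three sealed aluminium sample cases. Pick up and shake the cases one after another until one rattles, setting every silent one back down (not dropping it) upright on the bench; then hold the rattling case out, upright and still, over the middle of the square grey hand-over pad, about a hand's breadth above it, and finish while still holding it there for a colleague to take. Leave the beaker, jar, mouse and spatula where they are.

Things in the scene. Friction and masses are not known exactly. Their poses are not given: they have to be found in the camera images.
- case_1: left (+y) one of three sealed aluminium cases that look the same: 100 mm long (its x axis), 56 mm wide (y), 86 mm high, smooth upright walls, seam 53 mm up, fixed flat lid, a latch at each short end. Origin: centre of its underside, z up. Bottom-heavy: grip it across its width, mid-length, near 60 mm up or higher; gripped low it swings in the fingers when shaken.
- case_2: middle one of the three cases, as case_1. Each weighs 0.19 to 0.35 kg empty, hidden and different, so weight is no sure sign. Exactly one of the three, a different one each time, also holds a loose 34 mm steel ball, 0.16 kg, in a hollow in its lower half, where it rolls up to 56 mm along the case (x) and 12 mm across it; the others are empty.
- case_3: right (-y) one of the three cases, as case_1. Moved sharply along its length (say six 80 mm strokes of 0.3 s, each with a stop), the case with the ball knocks at its end walls, and when it has stopped its weight hangs towards the end the ball ran to: the moment on the wrist differs by some 0.06 to 0.08 Nm from one end to the other, while an empty case gives nearly the same after every stroke.
- pad: square flat hand-over pad, grey with a dark rubber edge, 150 x 150 x 3 mm, fixed on the bench beyond the cases, on the far side from the robot. Origin: centre of its underside on the bench, z up.
- beaker: bystander: glass beaker, 68 mm across, 85 mm high, standing to the right of the pad. Origin: centre of its underside.
- jar: bystander: amber glass jar with black cap, 60 mm across, 85 mm high, standing to the left of the pad. Origin: centre of its underside.
- mouse: bystander: grey computer mouse, 100 x 60 x 30 mm, on the bench at the left. Origin: centre of its underside.
- spatula: bystander: spatula with black handle, 200 mm long, lying on the bench at the right. Origin: on the bench under its middle.
Things that resemble listed ones, but are neither listed nor needed, are in the scene too. What is shaped like the case_1 but yellow is not meant.

How it is judged (in metres and radians):
On the way:
1. the case with the ball in it is shaken, lifted off the bench in the gripper, so that the ball knocks on its walls (((distance between ball and case_1 below 0.07 m and height (world z) of case_1 above 0.015 m and contact force between the fingers and case_1 above 2 N and contact force between ball and case_1 above 3 N) or (distance between ball and case_2 below 0.07 m and height (world z) of case_2 above 0.015 m and contact force between the fingers and case_2 above 2 N and contact force between ball and case_2 above 3 N) or (distance between ball and case_3 below 0.07 m and height (world z) of case_3 above 0.015 m and contact force between the fingers and case_3 above 2 N and contact force between ball and case_3 above 3 N))).
At the end, for the whole second after the job is handed in: The case with the ball is held by the fingers alone, underside 60 to 250 mm above the bench, centre within 60 mm of the pad's centre sideways, upright within 0.25 rad, still; the two silent cases stand upright at rest on the bench or pad (underside below 12 mm), untouched by the robot (((distance between ball and case_1 below 0.07 m and height (world z) of case_1 between 0.06 and 0.25 m and horizontal distance between case_1 and pad below 0.06 m and angle between case_1's own z axis and vertical below 0.25 rad and linear speed of case_1 below 0.03 m/s and angular speed of case_1 below 0.3 rad/s and contact force between the fingers and case_1 above 2 N and height (world z) of each of case_2, case_3 below 0.012 m and angle between each of case_2, case_3's own z axis and vertical below 0.12 rad and linear speed of each of case_2, case_3 below 0.02 m/s and contact force between each of the arm, the fingers and case_2 below 0.1 N and contact force between each of the arm, the fingers and case_3 below 0.1 N) or (distance between ball and case_2 below 0.07 m and height (world z) of case_2 between 0.06 and 0.25 m and horizontal distance between case_2 and pad below 0.06 m and angle between case_2's own z axis and vertical below 0.25 rad and linear speed of case_2 below 0.03 m/s and angular speed of case_2 below 0.3 rad/s and contact force between the fingers and case_2 above 2 N and height (world z) of each of case_1, case_3 below 0.012 m and angle between each of case_1, case_3's own z axis and vertical below 0.12 rad and linear speed of each of case_1, case_3 below 0.02 m/s and contact force between each of the arm, the fingers and case_1 below 0.1 N and contact force between each of the arm, the fingers and case_3 below 0.1 N) or (distance between ball and case_3 below 0.07 m and height (world z) of case_3 between 0.06 and 0.25 m and horizontal distance between case_3 and pad below 0.06 m and angle between case_3's own z axis and vertical below 0.25 rad and linear speed of case_3 below 0.03 m/s and angular speed of case_3 below 0.3 rad/s and contact force between the fingers and case_3 above 2 N and height (world z) of each of case_1, case_2 below 0.012 m and angle between each of case_1, case_2's own z axis and vertical below 0.12 rad and linear speed of each of case_1, case_2 below 0.02 m/s and contact force between each of the arm, the fingers and case_1 below 0.1 N and contact force between each of the arm, the fingers and case_2 below 0.1 N))); the arm keeps its last pose, push and grip.
It fails at once if a bystander (beaker, jar, mouse, spatula) is moved more than 30 mm (distance of any of beaker, jar, mouse, spatula from where it was at the start of the episode above 0.03 m).
It fails at once if a case is dropped: it comes down to the bench (underside below 10 mm) faster than 0.5 m/s ((height (world z) of case_1 below 0.01 m and linear speed of case_1 above 0.5 m/s) or (height (world z) of case_2 below 0.01 m and linear speed of case_2 above 0.5 m/s) or (height (world z) of case_3 below 0.01 m and linear speed of case_3 above 0.5 m/s)).
It also fails if it takes over 72 s, if anything falls off the work surface, if the arm or the gripper's body presses on something with over 40 N, if the wrist force passes 120 N, or if a joint passes its speed limit or range.

## Working session

There is one attempt and no reset: what is moved stays moved. The work goes in short steps, Python scripts to look and compute and a tool call to move; the robot and the scene stay as the last step left them, time stands still between calls to the robot, and variables do not carry over. Pictures are saved under pics/ and viewed, at most 10 in all, crops included, and the job is handed in when it is done.

Besides the shell and the picture viewer there is one more tool, called as name(argument=value, ...) on one line, values as JSON. apply_moves: Moves the arm, as the interface text tells. Its arguments: {"type":"object","properties":{"plan":{"type":"string"},"gripper":{"type":"number"}},"required":["plan"]}

```bash
mkdir -p pics; ls; python3 - <<'E'
from rig import bot,capture,camera_model
import cv2,numpy as np
for n in("scene","top"):
    im=capture(n); cv2.imwrite(f"pics/{n}0.png",im[:,:,::-1]); m=camera_model(n); print(n,m)
s=bot.read_state(); print({k:np.round(v,3).tolist() for k,v in s.items()}, bot.hold_point_z)
E
```

```text
pics
scene {'vertical_fov': 52.59601181829906, 'cx': 323.08329136722926, 'cy': 234.48417316835818, 'dist': array([-0.124285,  0.      ,  0.      ,  0.      ,  0.      ]), 'position': array([ 1.3313353 , -0.45887544,  0.69370937]), 'rotation': array([[ 0.48123012,  0.51023427, -0.7127963 ],
       [ 0.87658356, -0.2760775 ,  0.39418585],
       [ 0.00434011, -0.81451961, -0.58011978]])}
top {'vertical_fov': 46.4864556318695, 'cx': 310.29503271125526, 'cy': 234.56261377992342, 'dist': array([-0.17759912,  0.        ,  0.        ,  0.        ,  0.        ]), 'position': array([ 0.3502117 , -0.02013461,  1.69346213]), 'rotation': array([[-0.02543794, -0.99488291,  0.09777994],
       [-0.99958408,  0.0266429 ,  0.01103712],
       [-0.01358578, -0.09745851, -0.99514686]])}
{'time_s': 0.1, 'joint_positions': [-86.432, 30.273, 82.149, 0.001, 67.69, -10.227], 'qvel': [-0.018, -0.059, -0.167, 0.043, -0.144, 0.047], 'tau': [0.0, -44.098, -17.715, 0.063, 0.053, -0.0], 'position': [0.149, -0.606, 0.222], 'tcp_rot': [[0.971, 0.238, -0.0], [0.238, -0.971, 0.002], [0.0, -0.002, -1.0]], 'force': [-0.561, 0.459, 0.029], 'moment': [0.048, 0.04, 0.012], 'grasp_force': 0.0, 'opening': 1.001} -0.0187
```

View pics/scene0.png

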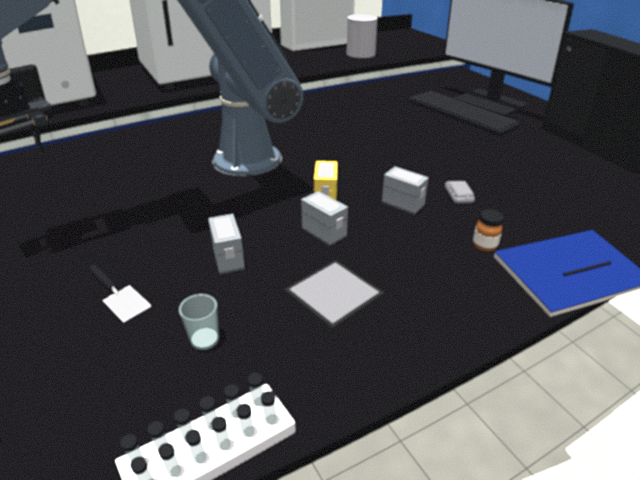

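View pics/top0.png

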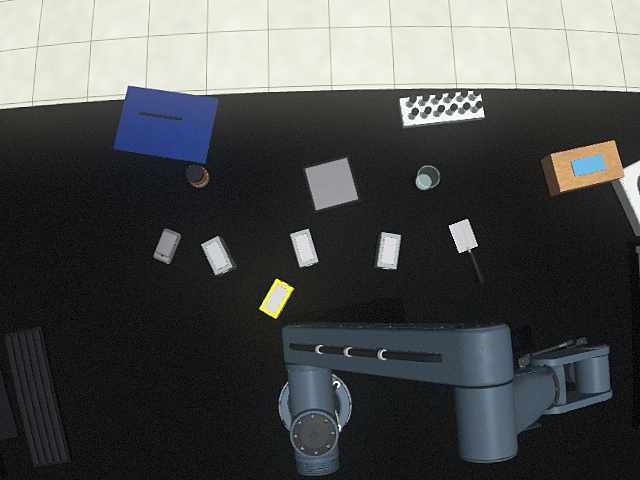

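The scene picture shows cases at about (225,243), (325,217) and (405,190), the yellow decoy at (326,180) and the pad at (335,292). The top picture shows case lids at about (217,256), (304,248) and (389,251), the yellow decoy at (277,298), the pad at (331,184), the beaker at (427,178) and the jar at (198,176).

```bash
cat > h.py <<'E'
import numpy as np,cv2
from rig import bot,capture,camera_model
def K(m):
    f=240/np.tan(np.radians(m["vertical_fov"]/2)); return np.array([[f,0,m["cx"]],[0,f,m["cy"]],[0,0,1]])
def ray(n,uv):
    m=camera_model(n); p=cv2.undistortPoints(np.array(uv,float).reshape(-1,1,2),K(m),m["dist"])[:,0]
    d=np.c_[p,np.ones(len(p))]@m["rotation"].T; return m["position"],d
def onz(n,uv,z):
    o,d=ray(n,uv); return o+d*((z-o[2])/d[:,2])[:,None]
def tri(u1,u2):
    o1,d1=ray("top",[u1]);o2,d2=ray("scene",[u2]);d1,d2=d1[0],d2[0]
    t=np.linalg.lstsq(np.c_[d1,-d2],o2-o1,rcond=None)[0]
    a,b=o1+t[0]*d1,o2+t[1]*d2; return (a+b)/2,np.linalg.norm(a-b)
def lids(n,im,boxes,thr):
    g=cv2.cvtColor(im,cv2.COLOR_RGB2GRAY); out=[]
    for x0,y0,x1,y1 in boxes:
        c=max(cv2.findContours((g[y0:y1,x0:x1]>thr).astype(np.uint8),cv2.RETR_EXTERNAL,cv2.CHAIN_APPROX_NONE)[0],key=cv2.contourArea)
        out.append((c[:,0]+[x0,y0]).astype(float))
    return out
E
python3 - <<'E'
from h import *
T=cv2.imread("pics/top0.png");S=cv2.imread("pics/scene0.png")
T=T[:,:,::-1].copy();S=S[:,:,::-1].copy()
tb=[(195,230,240,280),(285,225,325,272),(370,228,408,275)];sb=[(380,160,432,215),(298,188,352,245),(205,210,248,275)]
g=cv2.cvtColor(T,cv2.COLOR_RGB2GRAY);print(g[236:262:3,290:320:2])
for thr in(120,170,195):
  for i,(a,b) in enumerate(zip(lids("top",T,tb,thr),lids("scene",S,sb,thr))):
    ca=cv2.minAreaRect(a.astype(np.float32));cb=cv2.minAreaRect(b.astype(np.float32))
    r=cv2.minAreaRect(onz("top",a,.086)[:,:2].astype(np.float32)); r2=cv2.minAreaRect(onz("scene",b,.086)[:,:2].astype(np.float32))
    print(thr,i+1,"tri",np.round(np.r_[tri(ca[0],cb[0])],3) if 0 else [np.round(v,4) for v in tri(ca[0],cb[0])],"top",np.round(np.r_[r[0],r[1],r[2]],3),"scene",np.round(np.r_[r2[0],r2[1],r2[2]],3))
def P(n,im,box,thr):
    c=lids(n,im,[box],thr)[0]; r=cv2.minAreaRect(onz(n,c,.003)[:,:2].astype(np.float32));print("pad",n,np.round(np.r_[r[0],r[1],r[2]],3))
P("top",T,(295,145,370,220),70);P("scene",S,(280,255,390,330),90)
for nm,uv,z in(("jar",(198,174),.085),("beaker",(428,172),.085)): print(nm,onz("top",[uv],z).round(3))
c=lids("top",T,[(255,272,300,325)],100)[0];r=cv2.minAreaRect(onz("top",c,.086)[:,:2].astype(np.float32));print("yellow",r)
E
```

```text
[[ 91 189 185 158 221 219 217 220 210 188 190  24  35  33  28]
 [ 20 207 177 225 215 219 219 218 220 201 195   1  30  34  33]
 [ 28 101 191 159 222 219 220 219 221 223 191 187  30  33  42]
 [ 41  42 204 184 221 218 221 220 218 226 205 198  13  40  22]
 [ 31  24 131 188 231 220 220 220 217 222 221 190 166  23  31]
 [ 36  32  39 197 196 223 215 220 217 219 221 186 189   9  41]
 [ 34  32  21 127 188 226 219 221 219 217 221 216 190  95  34]
 [ 37  34  27  62 193 201 219 213 218 219 220 222 193 194  18]
 [ 36  38  35  31 215 181 230 221 220 204 187 194 193 202  98]]
120 1 tri [array([0.4544, 0.2721, 0.0847]), np.float64(0.0027)] top [ 0.453  0.271  0.104  0.057 24.831] scene [ 0.456  0.272  0.105  0.065 25.153]
120 2 tri [array([0.47  , 0.018 , 0.0861]), np.float64(0.0022)] top [ 0.47   0.017  0.104  0.056 15.164] scene [ 0.461  0.035  0.119  0.1   14.947]
120 3 tri [array([ 0.4558, -0.2261,  0.0838]), np.float64(0.0024)] top [ 4.5500e-01 -2.2700e-01  5.7000e-02  1.0400e-01  7.9803e+01] scene [ 4.5700e-01 -2.2600e-01  6.0000e-02  1.0800e-01  7.9751e+01]
170 1 tri [array([0.4545, 0.2717, 0
[... 520 characters left out ...]
)] top [ 0.456  0.272  0.073  0.036 25.043] scene [ 0.455  0.273  0.096  0.052 25.082]
195 2 tri [array([0.4716, 0.0181, 0.0861]), np.float64(0.0016)] top [ 0.471  0.017  0.077  0.038 15.312] scene [ 0.471  0.019  0.099  0.055 14.807]
195 3 tri [array([ 0.4575, -0.2249,  0.085 ]), np.float64(0.0009)] top [ 4.5800e-01 -2.2400e-01  4.4000e-02  7.7000e-02  7.7777e+01] scene [ 4.5700e-01 -2.2600e-01  5.5000e-02  9.8000e-02  7.9671e+01]
pad top [ 0.673 -0.069  0.136  0.137 13.54 ]
pad scene [ 0.671 -0.067  0.14   0.14  13.423]
jar [[0.697 0.325 0.085]]
beaker [[ 0.684 -0.354  0.085]]
yellow ((0.32755234837532043, 0.10039542615413666), (0.060236793011426926, 0.10417933762073517), 58.9219856262207)
```

apply_moves(plan="0 0 0 0 0 0.0167; 0 0 0 0 0 0.0167; 0 0 0 0 0 0.0167; 0 0 0 0 0 0.0167; 0.2 -0.3 0 0 0 0; 0.31 -0.6 0.1 0 0 0; 0.35 -0.63 0.12 0 0 0; 0.35 -0.63 0.12 0 0 0; 0.35 -0.63 0.12 0 0 0; 0.35 -0.63 0.12 0 0 0", gripper=1)

```text
time_s: 0.93
position: [0.2745, -0.4529, 0.1931]
tcp_rot: [[0.984, -0.176, 0.0], [-0.176, -0.984, 0.001], [-0.0, -0.001, -1.0]]
force: [0.4, -0.3, -0.7]
opening: 1.0
grasp_force: 0.0
```

apply_moves(plan="0.35 -0.63 0.12 0 0 0; 0.35 -0.63 0.12 0 0 0; 0.35 -0.63 0.12 0 0 0; 0.35 -0.63 0.12 0 0 0; 0.35 -0.63 0.12 0 0 0; 0.35 -0.63 0.12 0 0 0; 0.35 -0.63 0.12 0 0 0; 0.35 -0.76 0.12 0 0 0; 0 0 0 0 0 0")

```text
time_s: 1.68
position: [0.4585, -0.2191, 0.1445]
tcp_rot: [[0.986, -0.169, -0.002], [-0.169, -0.986, 0.005], [-0.002, -0.004, -1.0]]
force: [-0.3, -0.3, 0.1]
opening: 0.998
grasp_force: 0.0
```

```bash
cat >> h.py <<'E'
def st(tgt=None,yaw=None):
    s=bot.read_state(); R=np.array(s["tcp_rot"]);p=np.array(s["position"])
    print("t",round(s["time_s"],2),"p",p.round(4),"yaw",np.degrees(np.arctan2(R[1,0],R[0,0])).round(2),"tilt",np.degrees(np.arccos(-R[2,2])).round(2),"F",np.round(s["force"],2),"M",np.round(s["moment"],3),"Mtool",(R.T@s["moment"]).round(3),"op",round(s["opening"],3),"g",round(s["grasp_force"],1))
    if tgt is not None: print("units",(R.T@(np.array(tgt)-p)/.05).round(3), "turn z", None if yaw is None else ((np.degrees(np.arctan2(R[1,0],R[0,0]))-yaw)/360).round(4))
E
python3 -c "
from h import *
st([.457,-.226,.049],-10.2)
im=capture('scene');cv2.imwrite('pics/s1.png',im[:,:,::-1])"
```

```text
t 1.68 p [ 0.4585 -0.2191  0.1445] yaw -9.74 tilt 0.29 F [-0.35 -0.35  0.07] M [ 0.055 -0.004 -0.054] Mtool [ 0.055 -0.005  0.054] op 0.998 g 0.0
units [-0.003  0.149  1.91 ] turn z 0.0013
```

apply_moves(plan="0 0 0 0 0 0; 0 0 0 0 0 0")

```text
time_s: 1.9
position: [0.4565, -0.2269, 0.1457]
tcp_rot: [[0.984, -0.177, -0.0], [-0.177, -0.984, -0.0], [-0.0, 0.0, -1.0]]
force: [0.2, -0.1, -0.5]
opening: 1.0
grasp_force: 0.0
```

```bash
python3 -c "
from h import *
st([.457,-.226,.049],-10.2)"
```

```text
t 1.9 p [ 0.4565 -0.2269  0.1457] yaw -10.21 tilt 0.02 F [ 0.2  -0.07 -0.47] M [ 0.032  0.003 -0.028] Mtool [ 0.031 -0.008  0.028] op 1.0 g 0.0
units [ 0.006 -0.019  1.934] turn z -0.0
```

View pics/s1.png

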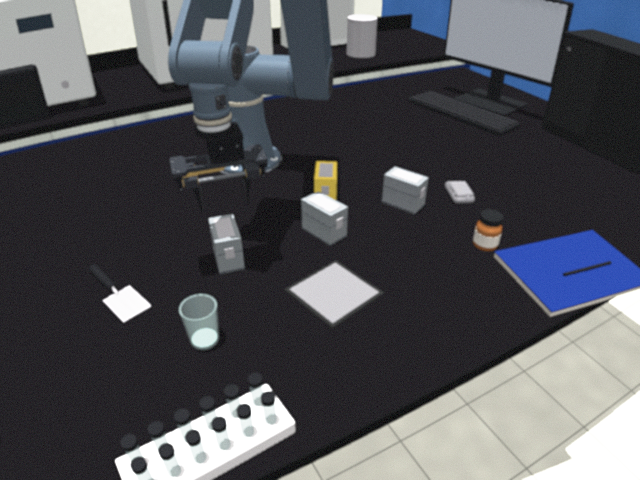

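The picture shows the open fingers at about (200–262, 195), spread on both sides of case_3's lid at (225,225). The alignment is good, so I'll descend and grip.

apply_moves(plan="0 0 0.3 0 0 0; 0 0 0.5 0 0 0; 0 0 0.5 0 0 0; 0 0 0.4 0 0 0; 0 0 0.23 0 0 0; 0 0 0 0 0 0; 0 0 0 0 0 0")

```text
time_s: 2.48
position: [0.4561, -0.2279, 0.0489]
tcp_rot: [[0.984, -0.18, -0.001], [-0.18, -0.984, 0.001], [-0.001, -0.0, -1.0]]
force: [-0.5, -0.3, 1.1]
opening: 0.996
grasp_force: 0.0
```

apply_moves(plan="0 0 0 0 0 0; 0 0 0 0 0 0; 0 0 0 0 0 0; 0 0 0 0 0 0; 0 0 0 0 0 0; 0 0 0 0 0 0; 0 0 0 0 0 0; 0 0 0 0 0 0", gripper=-1)

```text
time_s: 3.15
position: [0.4571, -0.2264, 0.0496]
tcp_rot: [[0.984, -0.178, 0.0], [-0.178, -0.984, 0.0], [0.0, -0.0, -1.0]]
force: [-0.2, 1.7, 5.1]
opening: 0.638
grasp_force: 30.0
```

```bash
python3 -c "
from h import *
st([.457,-.226,.049],-10.2)"
```

```text
t 3.15 p [ 0.4571 -0.2264  0.0496] yaw -10.25 tilt 0.02 F [-0.19  1.72  5.08] M [ 0.388 -0.014 -0.038] Mtool [ 0.384 -0.055  0.039] op 0.638 g 30.0
units [-0.003 -0.007  0.011] turn z -0.0002
```

apply_moves(plan="0 0 -0.2 0 0 0; 0 0 -0.4 0 0 0; 0 0 -0.4 0 0 0; 0 0 -0.3 0 0 0; 0 0 -0.1 0 0 0; 0 0 0 0 0 0; 0 0 0 0 0 0; 0 0 0 0 0 0")

```text
time_s: 3.82
position: [0.4561, -0.2261, 0.1182]
tcp_rot: [[0.984, -0.178, -0.002], [-0.178, -0.984, 0.001], [-0.002, -0.001, -1.0]]
force: [0.8, 0.4, -3.4]
opening: 0.637
grasp_force: 30.0
```

```bash
python3 -c "
from h import *
st()"
```

```text
t 3.82 p [ 0.4561 -0.2261  0.1182] yaw -10.25 tilt 0.14 F [ 0.78  0.36 -3.41] M [-0.019  0.027 -0.062] Mtool [-0.024 -0.023  0.062] op 0.637 g 30.0
```

apply_moves(plan="0.4 0 0 0 0 0; 0.8 0 0 0 0 0; 0.4 0 0 0 0 0; 0 0 0 0 0 0; 0 0 0 0 0 0; 0 0 0 0 0 0; 0 0 0 0 0 0; 0 0 0 0 0 0")

```text
time_s: 4.48
position: [0.5341, -0.2403, 0.1185]
tcp_rot: [[0.984, -0.178, -0.002], [-0.178, -0.984, 0.001], [-0.002, -0.001, -1.0]]
force: [0.8, 0.3, -3.3]
opening: 0.642
grasp_force: 30.0
```

```bash
python3 -c "
from h import *
st()"
```

```text
t 4.48 p [ 0.5341 -0.2403  0.1185] yaw -10.28 tilt 0.15 F [ 0.77  0.26 -3.26] M [ 0.026  0.006 -0.018] Mtool [ 0.024 -0.011  0.018] op 0.642 g 30.0
```

apply_moves(plan="-0.4 0 0 0 0 0; -0.8 0 0 0 0 0; -0.4 0 0 0 0 0; 0 0 0 0 0 0; 0 0 0 0 0 0; 0 0 0 0 0 0; 0 0 0 0 0 0; 0 0 0 0 0 0")

```text
time_s: 5.15
position: [0.458, -0.2273, 0.1193]
tcp_rot: [[0.984, -0.178, 0.001], [-0.178, -0.984, -0.001], [0.002, 0.001, -1.0]]
force: [0.5, 1.2, -2.2]
opening: 0.64
grasp_force: 30.0
```

```bash
python3 -c "
from h import *
st()"
```

```text
t 5.15 p [ 0.458  -0.2273  0.1193] yaw -10.24 tilt 0.1 F [ 0.47  1.19 -2.21] M [0.033 0.018 0.039] Mtool [ 0.029 -0.024 -0.039] op 0.64 g 30.0
```

```bash
cat >> h.py <<'E'
def avg(n=6):
    M=[];F=[]
    for i in range(n):
        capture("top");s=bot.read_state();M.append(np.array(s["tcp_rot"]).T@s["moment"]);F.append(s["force"])
    print("t",round(s["time_s"],2),"M",np.mean(M,0).round(3),"sd",np.std(M,0).round(3),"F",np.mean(F,0).round(2),"op",round(s["opening"],3))
E
python3 -c "
from h import *
avg()"
```

```text
t 5.45 M [ 0.022 -0.024 -0.   ] sd [0.027 0.034 0.02 ] F [-0.13  0.16 -3.16] op 0.64
```

apply_moves(plan="0.4 0 0 0 0 0; 0.8 0 0 0 0 0; 0.4 0 0 0 0 0; 0 0 0 0 0 0; 0 0 0 0 0 0; 0 0 0 0 0 0")

```text
time_s: 5.95
position: [0.5343, -0.24, 0.1185]
tcp_rot: [[0.984, -0.178, -0.003], [-0.178, -0.984, 0.002], [-0.003, -0.001, -1.0]]
force: [-0.3, 0.5, -3.6]
opening: 0.642
grasp_force: 30.0
```

```bash
python3 -c "
from h import *
avg()"
```

```text
t 6.25 M [ 0.04  -0.029  0.013] sd [0.015 0.028 0.029] F [ 0.16 -0.12 -3.12] op 0.64
```

apply_moves(plan="-0.4 0 0 0 0 0; -0.8 0 0 0 0 0; -0.4 0 0 0 0 0; 0 0 0 0 0 0; 0 0 0 0 0 0; 0 0 0 0 0 0")

```text
time_s: 6.75
position: [0.458, -0.2277, 0.1197]
tcp_rot: [[0.984, -0.179, 0.002], [-0.178, -0.984, -0.002], [0.003, 0.001, -1.0]]
force: [0.4, -0.1, -3.5]
opening: 0.64
grasp_force: 30.0
```

```bash
python3 -c "
from h import *
avg()
st([.457,-.226,.0495],-10.2)"
```

```text
t 7.05 M [ 0.039  0.004 -0.013] sd [0.012 0.031 0.032] F [ 0.12  0.13 -3.19] op 0.642
t 7.05 p [ 0.4575 -0.2269  0.1191] yaw -10.23 tilt 0.03 F [ 0.98  0.   -3.3 ] M [ 0.047 -0.009 -0.009] Mtool [0.047 0.001 0.009] op 0.642 g 30.0
units [-0.015 -0.016  1.392] turn z -0.0001
```

Readings after the strokes agree within noise and the weight is about 0.32 kg, so case_3 is silent. I'll set it down and move to case_2.

apply_moves(plan="0 0 0.2 0 0 0; 0 0 0.4 0 0 0; 0 0 0.4 0 0 0; 0 0 0.2 0 0 0; 0 0 0.1 0 0 0; 0 0 0.05 0 0 0; 0 0 0.03 0 0 0; 0 0 0 0 0 0; 0 0 0 0 0 0")

```text
time_s: 7.8
position: [0.4574, -0.2271, 0.0507]
tcp_rot: [[0.984, -0.178, 0.001], [-0.178, -0.984, -0.001], [0.001, 0.001, -1.0]]
force: [0.1, -0.2, -3.1]
opening: 0.641
grasp_force: 30.0
```

apply_moves(plan="0 0 0 0 0 0; 0 0 0 0 0 0; 0 0 0 0 0 0; 0 0 0 0 0 0; 0 0 0 0 0 0; 0 0 0 0 0 0; 0 0 0 0 0 0", gripper=1)

```text
time_s: 8.38
position: [0.457, -0.2267, 0.0502]
tcp_rot: [[0.984, -0.178, 0.0], [-0.178, -0.984, -0.0], [0.0, 0.0, -1.0]]
force: [-0.2, 0.5, -0.7]
opening: 0.985
grasp_force: 0.0
```

```bash
python3 -c "
from h import *
st()"
```

```text
t 8.38 p [ 0.457  -0.2267  0.0502] yaw -10.25 tilt 0.01 F [-0.15  0.53 -0.73] M [ 0.062 -0.002 -0.021] Mtool [ 0.062 -0.009  0.021] op 0.985 g 0.0
```

apply_moves(plan="0 0 -0.2 0 0 0; 0 0 -0.4 0 0 0; 0 0 -0.5 0 0 0; 0 0 -0.5 0 0 0; 0 0 -0.3 0 0 0; -0.05 -0.4 0 0 0 0; -0.1 -0.7 0 0 0 0; -0.1 -0.8 0 0 0 0; -0.1 -0.8 0 0 0 0; -0.1 -0.8 0 0 0 0")

```text
time_s: 9.22
position: [0.4657, -0.0491, 0.1459]
tcp_rot: [[0.984, -0.179, 0.001], [-0.179, -0.984, -0.0], [0.001, 0.0, -1.0]]
force: [0.9, 0.4, -0.8]
opening: 1.001
grasp_force: 0.0
```

apply_moves(plan="-0.1 -0.8 0 0 0 0; -0.05 -0.56 0 0 0 0; 0 0 0 0 0 -0.0175; 0 0 0 0 0 -0.0175; 0 0 0 0 0 -0.0175; 0 0 0 0 0 -0.0175; 0 0 0 0 0 0; 0 0 0 0 0 0")

```text
time_s: 9.88
position: [0.4707, 0.0178, 0.1456]
tcp_rot: [[0.967, 0.255, 0.001], [0.255, -0.967, -0.0], [0.001, 0.0, -1.0]]
force: [0.8, -0.2, -1.2]
opening: 1.0
grasp_force: 0.0
```

```bash
python3 -c "
from h import *
st([.471,.018,.049],15)
im=capture('scene');cv2.imwrite('pics/s2.png',im[:,:,::-1])"
```

```text
t 9.88 p [0.4707 0.0178 0.1456] yaw 14.79 tilt 0.03 F [ 0.8  -0.24 -1.16] M [-0.038  0.032  0.026] Mtool [-0.028 -0.041 -0.026] op 1.0 g 0.0
units [ 0.006 -0.002  1.933] turn z -0.0006
```

View pics/s2.png

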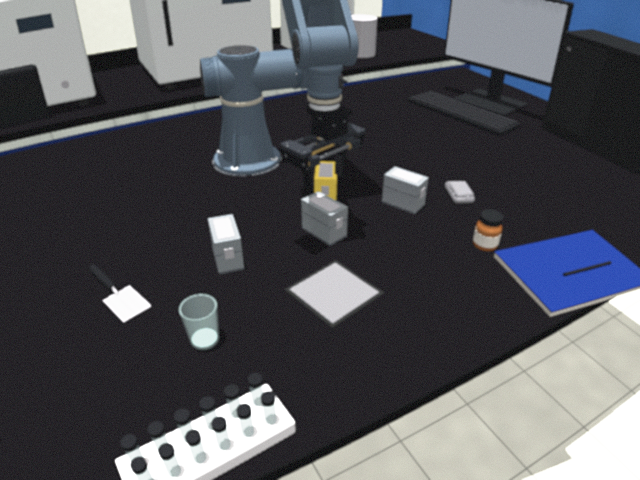

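Case_3 stands upright again at (225,243), and the gripper sits over case_2 at (325,217), clear of the yellow box. I'll grip case_2.

apply_moves(plan="0 0 0.3 0 0 0; 0 0 0.5 0 0 0; 0 0 0.5 0 0 0; 0 0 0.4 0 0 0; 0 0 0.23 0 0 0; 0 0 0 0 0 0; 0 0 0 0 0 0")

```text
time_s: 10.52
position: [0.4704, 0.0177, 0.0483]
tcp_rot: [[0.967, 0.256, -0.001], [0.256, -0.967, 0.0], [-0.001, -0.001, -1.0]]
force: [-0.3, -0.3, 0.1]
opening: 1.001
grasp_force: 0.0
```

apply_moves(plan="0 0 0 0 0 0; 0 0 0 0 0 0; 0 0 0 0 0 0; 0 0 0 0 0 0; 0 0 0 0 0 0; 0 0 0 0 0 0; 0 0 0 0 0 0; 0 0 0 0 0 0", gripper=-1)

```text
time_s: 11.18
position: [0.4707, 0.0179, 0.049]
tcp_rot: [[0.966, 0.258, 0.0], [0.258, -0.966, 0.0], [0.0, -0.0, -1.0]]
force: [-1.4, 1.7, 5.1]
opening: 0.638
grasp_force: 30.0
```

```bash
python3 -c "
from h import *
st()"
```

```text
t 11.18 p [0.4707 0.0179 0.049 ] yaw 14.93 tilt 0.02 F [-1.36  1.67  5.06] M [ 0.218  0.032 -0.041] Mtool [0.219 0.026 0.042] op 0.638 g 30.0
```

apply_moves(plan="0 0 -0.2 0 0 0; 0 0 -0.4 0 0 0; 0 0 -0.4 0 0 0; 0 0 -0.3 0 0 0; 0 0 -0.1 0 0 0; 0 0 0 0 0 0; 0 0 0 0 0 0")

```text
time_s: 11.77
position: [0.4703, 0.0178, 0.1182]
tcp_rot: [[0.966, 0.258, -0.001], [0.258, -0.966, 0.0], [-0.001, -0.0, -1.0]]
force: [-0.5, 0.1, -2.3]
opening: 0.64
grasp_force: 30.0
```

apply_moves(plan="0.4 0 0 0 0 0; 0.8 0 0 0 0 0; 0.4 0 0 0 0 0; 0 0 0 0 0 0; 0 0 0 0 0 0; 0 0 0 0 0 0")

```text
time_s: 12.27
position: [0.5456, 0.0386, 0.1169]
tcp_rot: [[0.966, 0.258, -0.005], [0.258, -0.966, 0.001], [-0.005, -0.002, -1.0]]
force: [-0.2, 0.5, -1.8]
opening: 0.642
grasp_force: 30.0
```

```bash
python3 -c "
from h import *
avg()"
```

```text
t 12.57 M [-0.007 -0.011 -0.005] sd [0.027 0.021 0.016] F [-0.22 -0.19 -2.21] op 0.64
```

apply_moves(plan="-0.4 0 0 0 0 0; -0.8 0 0 0 0 0; -0.4 0 0 0 0 0; 0 0 0 0 0 0; 0 0 0 0 0 0; 0 0 0 0 0 0")

```text
time_s: 13.07
position: [0.4723, 0.0174, 0.1192]
tcp_rot: [[0.966, 0.257, 0.003], [0.257, -0.966, -0.001], [0.003, 0.001, -1.0]]
force: [1.0, 0.7, -2.2]
opening: 0.64
grasp_force: 30.0
```

```bash
python3 -c "
from h import *
avg()"
```

```text
t 13.37 M [ 0.004 -0.002 -0.008] sd [0.03  0.022 0.046] F [ 0.02 -0.12 -1.89] op 0.639
```

apply_moves(plan="0.4 0 0 0 0 0; 0.8 0 0 0 0 0; 0.4 0 0 0 0 0; 0 0 0 0 0 0; 0 0 0 0 0 0; 0 0 0 0 0 0")

```text
time_s: 13.87
position: [0.5464, 0.0387, 0.118]
tcp_rot: [[0.966, 0.258, -0.003], [0.258, -0.966, 0.0], [-0.003, -0.001, -1.0]]
force: [0.1, -0.8, -2.8]
opening: 0.638
grasp_force: 30.0
```

```bash
python3 -c "
from h import *
avg()"
```

```text
t 14.17 M [-0.017  0.002 -0.01 ] sd [0.013 0.028 0.036] F [ 0.17 -0.37 -2.05] op 0.644
```

apply_moves(plan="-0.4 0 0 0 0 0; -0.8 0 0 0 0 0; -0.4 0 0 0 0 0; 0 0 0 0 0 0; 0 0 0 0 0 0; 0 0 0 0 0 0")

```text
time_s: 14.67
position: [0.4722, 0.0174, 0.1192]
tcp_rot: [[0.966, 0.257, 0.003], [0.257, -0.966, -0.001], [0.003, 0.001, -1.0]]
force: [0.8, 0.6, -1.9]
opening: 0.643
grasp_force: 30.0
```

```bash
python3 -c "
from h import *
avg()
st([.471,.018,.049],15)"
```

```text
t 14.97 M [ 0.022 -0.004  0.006] sd [0.026 0.017 0.031] F [-0.2  -0.43 -1.94] op 0.642
t 14.97 p [0.4713 0.0178 0.1186] yaw 14.97 tilt 0.04 F [-0.78 -1.59 -2.49] M [ 0.007 -0.004  0.01 ] Mtool [ 0.005  0.005 -0.01 ] op 0.642 g 30.0
units [-0.007 -0.005  1.392] turn z -0.0001
```

Case_2 is silent too: about 0.2 kg with no end-to-end shift. I'll set it down and go to case_1.

apply_moves(plan="0 0 0.2 0 0 0; 0 0 0.4 0 0 0; 0 0 0.4 0 0 0; 0 0 0.2 0 0 0; 0 0 0.1 0 0 0; 0 0 0.05 0 0 0; 0 0 0.04 0 0 0; 0 0 0 0 0 0; 0 0 0 0 0 0")

```text
time_s: 15.72
position: [0.4712, 0.0177, 0.0497]
tcp_rot: [[0.966, 0.258, 0.001], [0.258, -0.966, -0.0], [0.001, 0.001, -1.0]]
force: [-1.0, -0.2, -1.8]
opening: 0.635
grasp_force: 30.0
```

apply_moves(plan="0 0 0 0 0 0; 0 0 0 0 0 0; 0 0 0 0 0 0; 0 0 0 0 0 0; 0 0 0 0 0 0; 0 0 0 0 0 0; 0 0 0 0 0 0", gripper=1)

```text
time_s: 16.3
position: [0.4707, 0.0177, 0.0492]
tcp_rot: [[0.966, 0.258, 0.0], [0.258, -0.966, -0.0], [0.0, 0.0, -1.0]]
force: [-0.0, -0.6, 0.5]
opening: 0.983
grasp_force: 0.0
```

apply_moves(plan="0 0 -0.2 0 0 0; 0 0 -0.4 0 0 0; 0 0 -0.5 0 0 0; 0 0 -0.5 0 0 0; 0 0 -0.3 0 0 0; 0.1 -0.4 0 0 0 0; 0.1 -0.7 0 0 0 0; 0.2 -0.8 0 0 0 0; 0.2 -0.8 0 0 0 0; 0.2 -0.8 0 0 0 0")

```text
time_s: 17.13
position: [0.4637, 0.1987, 0.1442]
tcp_rot: [[0.966, 0.257, -0.0], [0.257, -0.966, -0.0], [-0.0, 0.0, -1.0]]
force: [1.0, 0.3, 0.3]
opening: 1.0
grasp_force: 0.0
```

apply_moves(plan="0.1 -0.8 0 0 0 0; 0.1 -0.69 0 0 0 0; 0 0 0 0 0 -0.0139; 0 0 0 0 0 -0.0139; 0 0 0 0 0 0; 0 0 0 0 0 0")

```text
time_s: 17.63
position: [0.4542, 0.2718, 0.1439]
tcp_rot: [[0.907, 0.42, -0.001], [0.42, -0.907, -0.0], [-0.001, -0.0, -1.0]]
force: [-0.3, 0.9, -0.6]
opening: 1.002
grasp_force: 0.0
```

```bash
python3 -c "
from h import *
st([.455,.272,.049],25.1)
im=capture('scene');cv2.imwrite('pics/s3.png',im[:,:,::-1])"
```

```text
t 17.63 p [0.4542 0.2718 0.1439] yaw 24.85 tilt 0.03 F [-0.28  0.86 -0.58] M [ 0.021 -0.039 -0.053] Mtool [0.003 0.045 0.053] op 1.002 g 0.0
units [0.017 0.003 1.899] turn z -0.0007
```

View pics/s3.png

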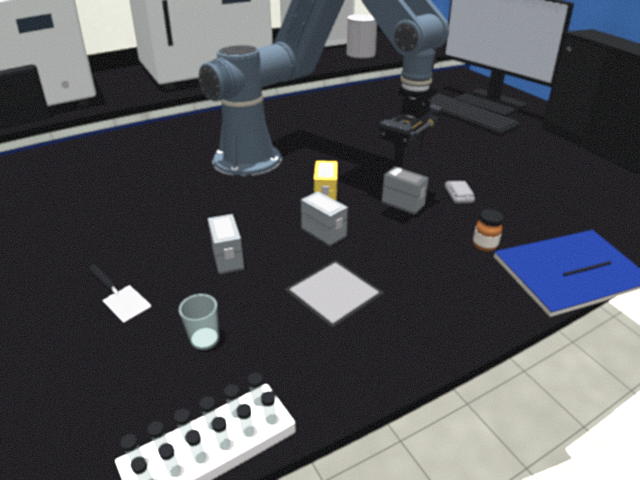

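Case_2 at (325,217) and case_3 at (225,243) both stand upright. The gripper is over case_1 at (405,190), so I'll grip, lift and shake it.

apply_moves(plan="0 0 0.3 0 0 0; 0 0 0.5 0 0 0; 0 0 0.5 0 0 0; 0 0 0.4 0 0 0; 0 0 0.2 0 0 0; 0 0 0 0 0 0; 0 0 0 0 0 0")

```text
time_s: 18.27
position: [0.4548, 0.2713, 0.0491]
tcp_rot: [[0.907, 0.421, -0.001], [0.421, -0.907, -0.0], [-0.001, -0.0, -1.0]]
force: [0.3, 0.2, -0.7]
opening: 0.999
grasp_force: 0.0
```

apply_moves(plan="0 0 0 0 0 0; 0 0 0 0 0 0; 0 0 0 0 0 0; 0 0 0 0 0 0; 0 0 0 0 0 0; 0 0 0 0 0 0; 0 0 0 0 0 0; 0 0 0 0 0 0", gripper=-1)

```text
time_s: 18.93
position: [0.4546, 0.2723, 0.0497]
tcp_rot: [[0.907, 0.422, 0.0], [0.422, -0.907, 0.001], [0.001, -0.001, -1.0]]
force: [-1.7, 3.0, 5.1]
opening: 0.642
grasp_force: 30.0
```

apply_moves(plan="0 0 -0.2 0 0 0; 0 0 -0.4 0 0 0; 0 0 -0.4 0 0 0; 0 0 -0.3 0 0 0; 0 0 -0.1 0 0 0; 0 0 0 0 0 0; 0 0 0 0 0 0")

```text
time_s: 19.52
position: [0.4541, 0.2713, 0.1187]
tcp_rot: [[0.907, 0.422, -0.001], [0.422, -0.907, -0.001], [-0.001, 0.0, -1.0]]
force: [-0.6, -0.8, -3.7]
opening: 0.639
grasp_force: 30.0
```

```bash
python3 -c "
from h import *
avg(4);st()"
```

```text
t 19.72 M [-0.003 -0.002  0.023] sd [0.032 0.02  0.024] F [-0.01 -0.1  -4.06] op 0.641
t 19.72 p [0.4538 0.2713 0.118 ] yaw 24.95 tilt 0.15 F [ 0.53 -0.05 -4.27] M [ 0.001  0.035 -0.061] Mtool [ 0.016 -0.031  0.061] op 0.641 g 30.0
```

apply_moves(plan="0.4 0 0 0 0 0; 0.8 0 0 0 0 0; 0.4 0 0 0 0 0; 0 0 0 0 0 0; 0 0 0 0 0 0; 0 0 0 0 0 0")

```text
time_s: 20.22
position: [0.5253, 0.3048, 0.1178]
tcp_rot: [[0.907, 0.422, -0.004], [0.422, -0.907, -0.002], [-0.004, -0.0, -1.0]]
force: [-0.7, -1.4, -3.5]
opening: 0.643
grasp_force: 30.0
```

```bash
python3 -c "
from h import *
avg()"
```

```text
t 20.52 M [ 0.007 -0.041 -0.003] sd [0.025 0.021 0.023] F [-0.33  0.08 -3.79] op 0.643
```

apply_moves(plan="-0.4 0 0 0 0 0; -0.8 0 0 0 0 0; -0.4 0 0 0 0 0; 0 0 0 0 0 0; 0 0 0 0 0 0; 0 0 0 0 0 0")

```text
time_s: 21.02
position: [0.4561, 0.2722, 0.1198]
tcp_rot: [[0.907, 0.422, 0.003], [0.422, -0.907, 0.001], [0.003, 0.0, -1.0]]
force: [0.3, 0.0, -3.6]
opening: 0.64
grasp_force: 30.0
```

```bash
python3 -c "
from h import *
avg()"
```

```text
t 21.32 M [-0.014  0.045  0.004] sd [0.027 0.026 0.029] F [-0.04 -0.08 -4.22] op 0.643
```

apply_moves(plan="0.4 0 0 0 0 0; 0.8 0 0 0 0 0; 0.4 0 0 0 0 0; 0 0 0 0 0 0; 0 0 0 0 0 0; 0 0 0 0 0 0")

```text
time_s: 21.82
position: [0.5258, 0.305, 0.1184]
tcp_rot: [[0.907, 0.422, -0.003], [0.422, -0.907, -0.001], [-0.003, -0.0, -1.0]]
force: [-0.9, 0.0, -3.8]
opening: 0.643
grasp_force: 30.0
```

```bash
python3 -c "
from h import *
avg()"
```

```text
t 22.12 M [-0.003 -0.042 -0.003] sd [0.029 0.038 0.023] F [-0.1  -0.73 -3.48] op 0.642
```

apply_moves(plan="-0.4 0 0 0 0 0; -0.8 0 0 0 0 0; -0.4 0 0 0 0 0; 0 0 0 0 0 0; 0 0 0 0 0 0; 0 0 0 0 0 0")

```text
time_s: 22.62
position: [0.4561, 0.2722, 0.1198]
tcp_rot: [[0.907, 0.422, 0.003], [0.422, -0.907, 0.001], [0.004, 0.0, -1.0]]
force: [0.4, 0.5, -2.6]
opening: 0.643
grasp_force: 30.0
```

```bash
python3 -c "
from h import *
avg()
st([.672,-.068,.15],25)"
```

```text
t 22.92 M [-0.002  0.066  0.005] sd [0.025 0.025 0.036] F [ 0.06  0.24 -3.53] op 0.645
t 22.92 p [0.4554 0.272  0.1191] yaw 24.96 tilt 0.05 F [ 0.18 -0.21 -3.9 ] M [ 0.06  -0.064 -0.061] Mtool [0.027 0.083 0.061] op 0.645 g 30.0
units [ 1.06   7.993 -0.616] turn z -0.0001
```

Case_1 rattles: the moment flips between about −0.04 and +0.05 Nm. I'll carry it over the pad.

apply_moves(plan="0 0 -0.2 0 0 0; 0 0 -0.3 0 0 0; 0 0.2 -0.2 0 0 0; 0.1 0.4 0 0 0 0; 0.1 0.6 0 0 0 0; 0.1 0.6 0 0 0 0; 0.1 0.6 0 0 0 0; 0.1 0.6 0 0 0 0; 0.1 0.6 0 0 0 0; 0.1 0.6 0 0 0 0")

```text
time_s: 23.75
position: [0.576, 0.0939, 0.155]
tcp_rot: [[0.907, 0.422, 0.001], [0.422, -0.907, -0.0], [0.001, 0.001, -1.0]]
force: [0.8, -0.1, -3.5]
opening: 0.645
grasp_force: 30.0
```

apply_moves(plan="0.1 0.6 0 0 0 0; 0.1 0.6 0 0 0 0; 0.1 0.6 0 0 0 0; 0.06 0.6 0 0 0 0; 0 0.6 0 0 0 0; 0 0.5 0 0 0 0; 0 0.3 0 0 0 0; 0 0 0 0 0 0; 0 0 0 0 0 0; 0 0 0 0 0 0")

```text
time_s: 24.58
position: [0.6703, -0.0676, 0.1539]
tcp_rot: [[0.907, 0.422, -0.002], [0.422, -0.907, 0.001], [-0.001, -0.002, -1.0]]
force: [-0.2, -0.6, -4.2]
opening: 0.643
grasp_force: 30.0
```

apply_moves(plan="0 0 0 0 0 0; 0 0 0 0 0 0; 0 0 0 0 0 0; 0 0 0 0 0 0; 0 0 0 0 0 0; 0 0 0 0 0 0; 0 0 0 0 0 0; 0 0 0 0 0 0")

```text
time_s: 25.25
position: [0.6714, -0.0685, 0.1541]
tcp_rot: [[0.907, 0.422, -0.0], [0.422, -0.907, 0.0], [-0.0, -0.0, -1.0]]
force: [0.2, 1.6, -3.7]
opening: 0.641
grasp_force: 30.0
```

```bash
python3 -c "
from h import *
st([.672,-.068,.15],25)
im=capture('scene');cv2.imwrite('pics/s4.png',im[:,:,::-1])"
```

```text
t 25.25 p [ 0.6714 -0.0685  0.1541] yaw 24.96 tilt 0.0 F [ 0.22  1.56 -3.73] M [-0.01  -0.014 -0.052] Mtool [-0.015  0.008  0.052] op 0.641 g 30.0
units [ 0.015 -0.005  0.082] turn z -0.0001
```

View pics/s4.png

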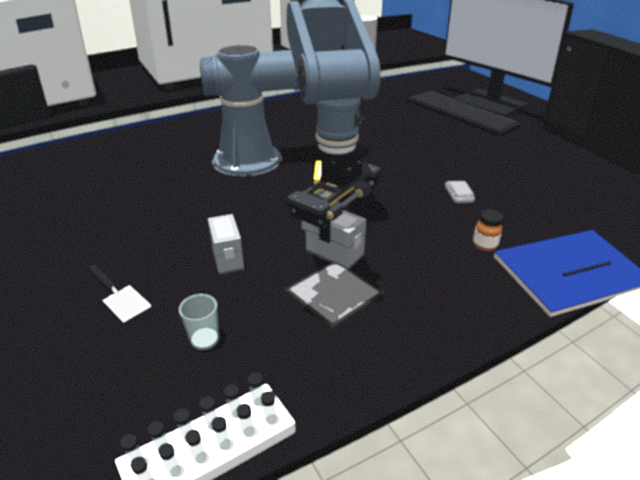

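The picture shows case_1 held upright at about (335,237) above the pad at (335,292). Case_3 and the bystanders are undisturbed. Case_2 is hidden behind the gripper, but it stood upright in the previous view.

```bash
python3 -c "
from rig import bot
print(bot.hand_in())"
```

```text
the job is handed in; nothing more can be done
None
```

Case_1 was the one that rattled, and it is held upright and still about 0.10 m above the middle of the pad; case_2 and case_3 were silent and were set back down upright, and the job is handed in (about 25 s of the 72 s used).

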